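Fold down the retaining flap and close the sample case

TASK

Close up the blue sample case on the bench for transport: first push the upright orange flap all the way down flat over the dropper bottles, while the lid is still standing open, then swing the blue lid fully shut over it without slamming. Do it by pushing with the fingertips on the outer faces (the far sides from the bottles); do not pinch the flap or lid or touch their inner linings. Leave the bottles in the case and everything else on the bench where they are.

Things in the scene. Friction and masses are not known exactly. Their poses are not given: they have to be found in the camera images.
- case: Blue open-topped case fixed to the bench, 170 mm along its own x, 240 mm along its y, 95 mm tall, walls 6 mm. Origin: centre of its underside; z up. The lid is hinged along its +x rim, the flap inside its -x wall; both hinges run along its y. Its +x points roughly to the robot's left (up to 0.65 rad either way).
- lid (a joint): Angle of the blue lid, rad: 0 shut flat on the rim, 1.57 straight up; starts at 1.6 to 1.9, leaning out to the case's +x; stop at 2.0. Flat panel 170 mm from hinge to free edge, 240 mm wide. Grey lining (140 by 210 mm) on its inner face: keep fingers off. Stiff friction hinge: stays where left at any angle, so push it all the way (2 to 7 N at 130 mm from the hinge).
- lid_hinge (a point): Point on the lid's hinge line, midway along it: 85 mm along the case's +x from its centre, 95 mm above the bench. The lid's outer face (the top when shut) lies 8 mm outside the plane through the hinge line and the lid's length.
- lid_edge (a point): Middle of the free edge of the lid on its outer face, 170 mm from the hinge.
- flap (a joint): Angle of the orange flap, rad: 0 flat and level over the bottles, 1.57 straight up; starts at 1.35 to 1.7; stop at 1.85. Flat panel 120 mm from hinge to free edge, 200 mm wide. White lining on its inner face, towards the bottles: keep fingers off. Light friction hinge, stays where left; 1 to 2 N at 85 mm from the hinge. Folds towards the case's +x and ends 13 mm below the rim.
- flap_hinge (a point): Point on the flap's hinge line, midway along it: 74 mm along the case's -x from its centre, 78 mm above the bench, inside the case wall. The flap's outer face (the top when folded, facing the case's -x when upright) lies 4 mm outside the plane through the hinge line and the flap's length.
- flap_edge (a point): Middle of the free edge of the flap on its outer face, 120 mm from the hinge.
- dropper0: First dropper bottle, amber with black cap, 26 mm across and 65 mm tall, standing loose in a hole of the black insert in the case; its cap is 71 mm above the table, below the folded flap. Origin: centre of its underside. Leave it in place.
- dropper1: Second dropper bottle, amber with black cap, 26 mm across and 65 mm tall, standing loose in a hole of the black insert in the case; its cap is 71 mm above the table, below the folded flap. Origin: centre of its underside. Leave it in place.
- dropper2: Third dropper bottle, amber with black cap, 26 mm across and 65 mm tall, standing loose in a hole of the black insert in the case; its cap is 71 mm above the table, below the folded flap. Origin: centre of its underside. Leave it in place.
- small_jar: Bystander: amber jar with steel cap, 64 mm across, 85 mm tall, beside the case on its flap side. Origin: centre of its underside.
- steel_cup: Bystander: open steel cup, 72 mm across, 80 mm tall, beside the case on its flap side. Origin: centre of its underside.
- tall_jar: Bystander: amber jar with steel cap, 110 mm across, 170 mm tall, on the left of the bench. Origin: centre of its underside.
- clear_jar: Bystander: clear jar with steel cap, 100 mm across, 150 mm tall, on the left of the bench. Origin: centre of its underside.
- spatula: Bystander: red-handled spatula lying flat on the right of the bench.

How it is judged:
By the outcome, as a careful person would: the job done as asked, in the order asked, and still so for the second after the job is handed in, with the robot touching nothing.
It also fails if it takes over 54 s, if anything falls off the work surface, if the arm or the gripper's body presses on something with over 40 N, if the wrist force passes 120 N, or if a joint passes its speed limit or range.

ROBOT

A 6-joint arm with a two-finger parallel gripper is mounted at the origin on the work surface. World frame = base frame: x ahead of the robot, y to its left, z up, the work surface at z = 0. Lengths are in m, angles in rad, forces in N, time in s.
With the tool pointing down it reaches from about 0.25 to 0.725 m from the base axis. Payload 4 kg.
Tool frame: the origin (TCP) lies midway between the tips of the shut fingers; the grasp point (between the pads) lies env.grip_depth behind it (env.grip_depth is the distance from the TCP to the grasp point, in m); z points along the fingers, y is the line along which they close (so a half turn about z gives the same grasp; the last joint's range is limited). The gripper opens to 85 mm and grips with 20 to 120 N. Pads are 22 mm wide; open, the fingers measure 114 mm over their backs; the gripper's body (76 mm by 85 mm) begins 54 mm behind the grasp point. The pads swing forward as they close: fully open they stand 13 mm farther back than shut.
Start: joints at [1.199, 0.241, 0.005, 1.335, 0, 1.571], TCP at [0.182, 0.466, 0.231] pointing down, gripper open.
Joint ranges: [-2.72, 2.72], [-1.05, 1.87], [-1.09, 1.28], [-1.99, 2.15], [-1.42, 1.44], [-3.14, 3.14]. Speed limits (rad/s): [2.79, 2.79, 3.14, 3.14, 3.14, 3.14].

INTERFACE

Orientations are given as a unit quaternion [x, y, z, w].
In Python, from workcell import env, eyes, order gives the robot as it stands. The module is installed in compiled form; this text tells all that it offers.
- The arm moves only by the tool play_rows, never from a script. Its argument "rows" is a list of rows, each a list of 3 entries, a list of its own where there are three numbers: the opening, from -1 (shut) to 1 (fully open), then the shift along the tool's x, y, z as a fraction of full scale, then the turn, a rotation vector about the tool's x, y, z as a fraction of full scale. In form: [[grip, [tx, ty, tz], [rx, ry, rz]], ...]. A call has exactly 10 rows; each row shifts and turns the commanded pose from where the row before left it, along the tool's axes as they then stand; what a row does not reach is not made up. Full scale, the value 1, is 0.02 m for a shift and 90 degrees for a turn. A row lasts 1/8 s, in which the tool goes at most 62.5 mm and 10.7 degrees, less where a joint would pass 70% of its speed; a pose out of reach is approached as far as the arm can. A call with a number of a shift or a turn outside -1 to 1 is refused whole. A call with a gripper value outside its range is refused whole. The fingers move at their own pace and stop on an object; "squeeze" is the grip in N (left out, the last holds). Time passes only in rows, so rows that do not move let the fingers close, or fill a call up. It gives the time, the measured TCP pose, the force, the opening and the grip force at its end, in the units of the state.
- env.sense(): the state, without advancing time (a new reading comes with each control period).
- eyes.camera(name): name is "scene" or "side" or "wrist"; returns the picture (480x640x3 uint8, blue, green, red); there is no depth.
- eyes.calibration(name): a dict with "mtx" (3x3 intrinsics, pixels), "T" (4x4, takes a point from camera to world coordinates). Camera axes: x right, y up, looking along -z (the intrinsics and any distortion apply to the point x, -y, -z); pixel columns grow to the right and rows downward; lengths in m; the calibration is good to about 2 mm. A picture is of the moment at which its call begins: read the wrist's pose just before it. calibration takes no time and is no camera call; for the wrist camera it gives the pose at the moment of the call.
- order.finish_job(): hands the job in; it is judged then, once.
The state is a dict: "time_s": time; "joint_pos": joint angles; "dq": joint speeds; "joint_efforts": joint torques, N m; "position": TCP position; "tool_rot": TCP orientation; "wrist_force": force on the tool from outside, world axes, zero at the start; "moment": the same for the moment, N m; "finger_gap": finger opening in m; "gripper_force": force on a finger pad.
Only numpy, scipy, OpenCV 4.12 (cv2) and the standard library are available. Lean on these libraries where they do the work, as an engineer would, in place of code of your own. Each camera call takes 0.05 s, during which the arm holds its last target. There are 200 camera calls.

## Working session

There is one attempt and no reset: what is moved stays moved. The work goes in short steps, Python scripts to look and compute and a tool call to move; the robot and the scene stay as the last step left them, time stands still between calls to the robot, and variables do not carry over. Pictures are saved under pics/ and viewed, at most 10 in all, crops included, and the job is handed in when it is done.

Besides the shell and the picture viewer there is one more tool, called after "Request:" by a JSON object that holds its "op" and its "data". play_rows: Moves the arm, as the interface text tells. Its arguments: {"type":"object","properties":{"rows":{"type":"array","items":{"type":"array"}},"squeeze":{"type":"number"}},"required":["rows"]}

```bash
mkdir -p pics
python3 - <<'E'
from workcell import env,eyes
import cv2
s=env.sense();print(s,env.grip_depth)
for n in("scene","side"):
    cv2.imwrite(f"pics/{n}0.png",eyes.camera(n));c=eyes.calibration(n);print(n,c)
E
```

```text
{'time_s': 0.0, 'joint_pos': array([ 1.19900262e+00,  2.41388715e-01,  3.69551475e-03,  1.33517485e+00,
       -5.09751281e-05,  1.57076890e+00]), 'dq': array([-0.00141403,  0.00022063, -0.00028832,  0.00167831, -0.00203058,
        0.0002021 ]), 'joint_efforts': array([-5.20483118e-04, -3.72315001e+01,  2.52409583e+01,  1.69216830e-02,
        1.08506895e-04,  2.78240151e-07]), 'position': array([0.18142693, 0.46524038, 0.2304141 ]), 'tool_rot': array([ 1.84814411e-01,  9.82772893e-01, -1.02272431e-03, -1.66422059e-04]), 'wrist_force': array([-0.15100035,  0.40644492, -0.30850482]), 'moment': array([ 0.02242868,  0.01160508, -0.03044069]), 'gripper_force': 0.0, 'finger_gap': 0.08555385315127668} 0.0187
scene {'mtx': array([[525.05084025,   0.        , 320.10099021],
       [  0.        , 525.05084025, 242.19674455],
       [  0.        ,   0.        ,   1.        ]]), 'T': array([[ 0.02201774, -0.82892018,  0.55893341,  1.27080331],
       [ 0.99967034,  0.02563938, -0.00135523, -0.0153274 ],
       [-0.01320733,  0.55877899,  0.82921144,  1.14997732],
       [ 0.        ,  0.        ,  0.        ,  1.        ]])}
side {'mtx': array([[473.01621626,   0.        , 318.16434845],
       [  0.        , 473.01621626, 238.03226026],
       [  0.        ,   0.        ,   1.        ]]), 'T': array([[ 0.93033776,  0.27040923, -0.24769034,  0.23747541],
       [-0.36621997,  0.71981566, -0.58970191, -0.74782415],
       [ 0.01883055,  0.6393311 ,  0.76870095,  1.02234704],
       [ 0.        ,  0.        ,  0.        ,  1.        ]])}
```

View pics/scene0.png

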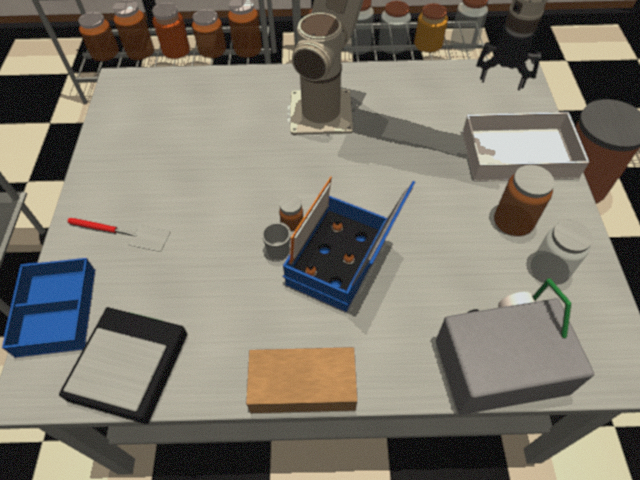

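View pics/side0.png

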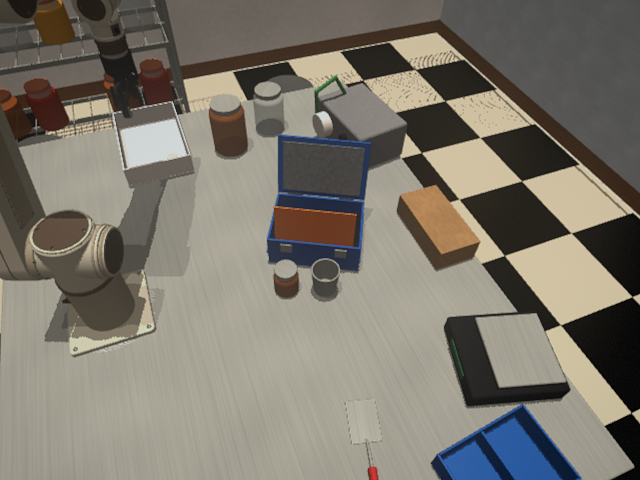

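The scene view shows the case at about (340,250), with the orange flap on its left (295-330, 180-260) and the blue lid on its right (370-412, 183-260). The jar and cup are at (290,215) and (276,240). The side view shows the case at (318,200). Next I'll zoom in on both to pick corners.

Run:
```python
import cv2,numpy as np
a=cv2.imread("pics/scene0.png")[165:315,255:425];b=cv2.imread("pics/side0.png")[125:305,250:390]
cv2.imwrite("pics/c1.png",cv2.resize(a,None,fx=4,fy=4,interpolation=cv2.INTER_CUBIC)[:600])
cv2.imwrite("pics/c2.png",cv2.resize(b,None,fx=10/3,fy=10/3,interpolation=cv2.INTER_CUBIC))
```

```text
(no output)
```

View pics/c1.png

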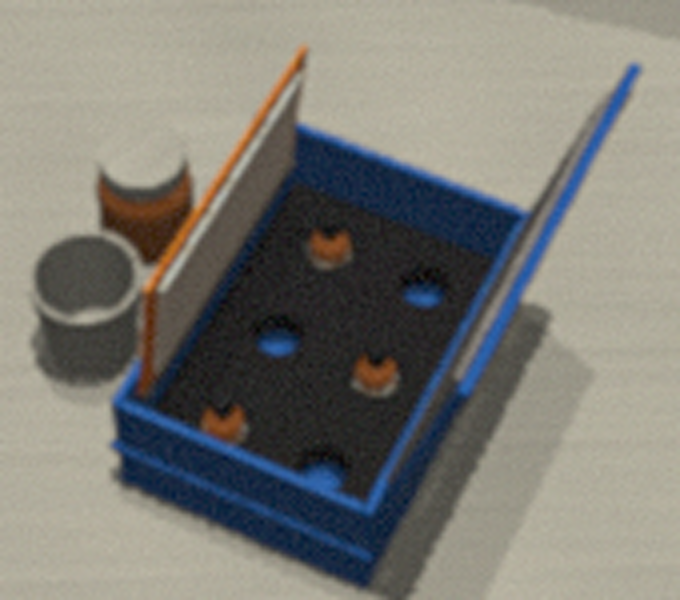

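View pics/c2.png

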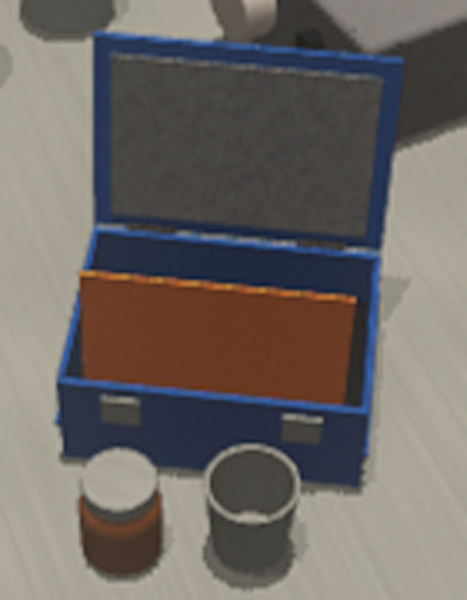

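The zooms show:
- **Rim corners, scene crop:** (118,402), (373,507), (300,128) and (522,215).
- **Rim corners, side crop:** (60,382) and (368,410) at the front.
- **Flap free edge:** (303,50) to (150,290) in scene, (80,273) to (355,298) in side.
- **Lid free edge:** (635,68) to (462,392) in scene, (97,33) to (402,60) in side.

```bash
cat > h.py <<'E'
import numpy as np
from workcell import env,eyes
def ray(n,p):
    c=eyes.calibration(n);d=np.linalg.inv(c["mtx"])@[p[0],p[1],1];d=c["T"][:3,:3]@(d*[1,-1,-1]);return c["T"][:3,3],d/np.linalg.norm(d)
def onz(n,p,z):
    o,d=ray(n,p);return o+d*(z-o[2])/d[2]
def tri(ps,pd):
    (o,d),(q,e)=ray("scene",ps),ray("side",pd)
    t=np.linalg.lstsq(np.c_[d,-e],q-o,rcond=None)[0];a,b=o+d*t[0],q+e*t[1];return (a+b)/2,np.linalg.norm(a-b)
S=lambda x,y:(255+x/4,165+y/4)
D=lambda x,y:(250+x*.3,125+y*.3)
E
python3 - <<'E'
from h import *
np.set_printoptions(precision=4,suppress=True)
A=[onz("scene",S(*p),.095) for p in((118,402),(373,507),(300,128),(522,215))]
B=[onz("side",D(*p),.095) for p in((368,410),(380,245),(60,382),(95,230))]
print(np.array(A),np.array(B))
P=[(a+b)/2 for a,b in zip(A,B)]
n=np.linalg.norm;print([n(P[0]-P[1]),n(P[2]-P[3]),n(P[0]-P[2]),n(P[1]-P[3])])
X=P[1]-P[0]+P[3]-P[2];Y=P[2]-P[0]+P[3]-P[1]
C=np.mean(P,0);ax=np.arctan2(X[1],X[0]);ay=np.arctan2(Y[1],Y[0])-np.pi/2;print("C",C,ax,ay)
a=(ax*1+ay*2)/3;R=np.array([[np.cos(a),np.sin(a),0],[-np.sin(a),np.cos(a),0],[0,0,1]]);C[2]=0
for nm,s,d in(("lidfar",(635,68),(97,33)),("lidnear",(462,392),(402,60)),("flapfar",(303,50),(80,273)),("flapnear",(150,290),(355,298))):
    p,e=tri(S(*s),D(*d));print(nm,p,e,"case",R@(p-C))
for nm,p,z in(("jar",(143,165),.085),("cup",(88,278),.08)):print(nm,R@(onz("scene",S(*p),z)-C))
for nm,p,z in(("jar",(119,480),.085),("cup",(252,483),.08)):print(nm,R@(onz("side",D(*p),z)-C))
E
```

```text
[[ 0.6233 -0.0989  0.095 ]
 [ 0.6977  0.0475  0.095 ]
 [ 0.4204  0.0149  0.095 ]
 [ 0.4943  0.1509  0.095 ]] [[ 0.6237 -0.104   0.095 ]
 [ 0.706   0.0507  0.095 ]
 [ 0.4152  0.0035  0.095 ]
 [ 0.4917  0.1491  0.095 ]]
[np.float64(0.16972502848457552), np.float64(0.15959059902297834), np.float64(0.23358277967799934), np.float64(0.231941348101119)]
C [0.559  0.0267 0.095 ] 1.0858030665036678 1.098838469460607
lidfar [0.5159 0.1961 0.2572] 0.0024534194915371344 case [0.1308 0.116  0.2572]
lidnear [0.7229 0.0848 0.2573] 0.0017334749216899909 case [ 0.1268 -0.119   0.2573]
flapfar [0.4406 0.0158 0.194 ] 0.00023018207916672935 case [-0.0641  0.1002  0.194 ]
flapnear [ 0.615  -0.0758  0.1959] 0.004059688526327793 case [-0.0655 -0.0968  0.1959]
jar [-0.1554  0.0544  0.085 ]
cup [-0.1469 -0.0355  0.08  ]
jar [-0.1653  0.0607  0.085 ]
cup [-0.1532 -0.0362  0.08  ]
```

Request:
{"op": "play_rows", "data": {"rows": [[-1,[0,0,-0.5],[0,0,-0.1037]],[-1,[0,0,-0.5],[0,0,-0.1037]],[-1,[0,0,-0.5],[0,0,-0.1037]],[-1,[0,0,-0.5],[0,0,-0.1037]],[-1,[0,0,-0.5],[0,0,-0.1037]],[-1,[0,0,-0.5],[0,0,-0.1037]],[-1,[0,0,-0.5],[0,0,-0.1037]],[-1,[0,0,0],[0,0,-0.1037]],[-1,[0,0,0],[0,0,-0.1037]],[-1,[0,0,0],[0,0,0]]]}}

```text
time_s: 1.35
position: [0.1815, 0.4656, 0.3008]
tool_rot: [-0.519, 0.855, -0.0, -0.0]
wrist_force: [0.5, 0.3, -0.8]
finger_gap: -0.0001
gripper_force: 0.0
```

```bash
cat >> h.py <<'E'
from scipy.spatial.transform import Rotation as Ro
C=np.array([.559,.0267,0]);A=1.094
R=np.array([[np.cos(A),np.sin(A),0],[-np.sin(A),np.cos(A),0],[0,0,1]])
def st():
    np.set_printoptions(precision=4,suppress=True)
    s=env.sense();print("t",s["time_s"],"case",R@(s["position"]-C),"\ntool axes in case (cols)\n",R@Ro.from_quat(s["tool_rot"]).as_matrix(),"\nF",R@s["wrist_force"],"q",s["joint_pos"],s["finger_gap"])
E
python3 -c "from h import *;st()"
```

```text
t 1.35 case [0.2167 0.5368 0.3008] 
tool axes in case (cols)
 [[-1.      0.0017 -0.0011]
 [ 0.0017  1.     -0.0001]
 [ 0.0011 -0.0001 -1.    ]] 
F [ 0.5525 -0.3079 -0.7578] q [1.199  0.2229 0.1614 1.5104 0.     0.1067] -9.721250797185696e-05
```

Request:
{"op": "play_rows", "data": {"rows": [[-1,[0.9,-0.9,0],[0,0,0]],[-1,[0.9,-0.9,0],[0,0,0]],[-1,[0.9,-0.9,0],[0,0,0]],[-1,[0.9,-0.9,0],[0,0,0]],[-1,[0.9,-0.9,0],[0,0,0]],[-1,[0.9,-0.9,0],[0,0,0]],[-1,[0.9,-0.9,0],[0,0,0]],[-1,[0.9,-0.9,0],[0,0,0]],[-1,[0.9,-0.9,0],[0,0,0]],[-1,[0.9,-0.9,0],[0,0,0]]]}}

```text
time_s: 2.6
position: [0.259, 0.2224, 0.3012]
tool_rot: [-0.519, 0.855, -0.0, -0.0]
wrist_force: [0.5, 0.1, 0.0]
finger_gap: 0.0002
gripper_force: 0.0
```

Request:
{"op": "play_rows", "data": {"rows": [[-1,[0.9,-0.9,0],[0,0,0]],[-1,[0.9,-0.9,0],[0,0,0]],[-1,[0.9,-0.9,0],[0,0,0]],[-1,[0.9,-0.9,0],[0,0,0]],[-1,[0.9,-0.9,0],[0,0,0]],[-1,[0.9,-0.9,0],[0,0,0]],[-1,[0.9,-0.9,0],[0,0,0]],[-1,[0.9,-0.9,0],[0,0,0]],[-1,[0.9,-0.9,0],[0,0,0]],[-1,[0,-0.9,0],[0,0,0]]]}}

```text
time_s: 3.85
position: [0.3448, -0.0041, 0.3014]
tool_rot: [-0.518, 0.855, 0.0, 0.0]
wrist_force: [-0.2, -0.1, -0.4]
finger_gap: -0.0001
gripper_force: 0.0
```

```bash
python3 -c "from h import *;st()"
```

```text
t 3.85 case [-0.1257  0.1762  0.3014] 
tool axes in case (cols)
 [[-1.      0.0041  0.0002]
 [ 0.0041  1.     -0.0001]
 [-0.0002 -0.0001 -1.    ]] 
F [-0.1728  0.1465 -0.426 ] q [-0.012  -0.0932 -0.1791  1.4847  0.0001 -1.1019] -0.00013035809097413536
```

Request:
{"op": "play_rows", "data": {"rows": [[-1,[0,-0.85,0],[0,0,0]],[-1,[0,-0.85,0],[0,0,0]],[-1,[0,-0.85,0],[0,0,0]],[-1,[0,-0.85,0.9],[0,0,0]],[-1,[0,-0.85,0.9],[0,0,0]],[-1,[0,-0.85,0.9],[0,0,0]],[-1,[0,-0.85,0.9],[0,0,0]],[-1,[0,-0.85,0.9],[0,0,0]],[-1,[0,-0.85,0.9],[0,0,0]],[-1,[0,-0.85,0.9],[0,0,0]]]}}

```text
time_s: 5.1
position: [0.4968, -0.0814, 0.1743]
tool_rot: [-0.52, 0.854, 0.0, -0.0]
wrist_force: [0.8, -0.1, 0.2]
finger_gap: 0.0003
gripper_force: 0.0
```

Run:
```python
from h import *
import cv2
st()
a=eyes.camera("scene")[165:315,255:425]
cv2.imwrite("pics/c3.png",cv2.resize(a,None,fx=3,fy=3,interpolation=cv2.INTER_CUBIC))
```

```text
t 5.1 case [-0.1246  0.0056  0.1743] 
tool axes in case (cols)
 [[-1.     -0.0006 -0.0001]
 [-0.0006  1.      0.0003]
 [ 0.0001  0.0003 -1.    ]] 
F [ 0.3238 -0.7374  0.1989] q [-0.1625  0.28   -0.0941  1.197   0.0001 -1.257 ] 0.0002852453273525224
```

View pics/c3.png

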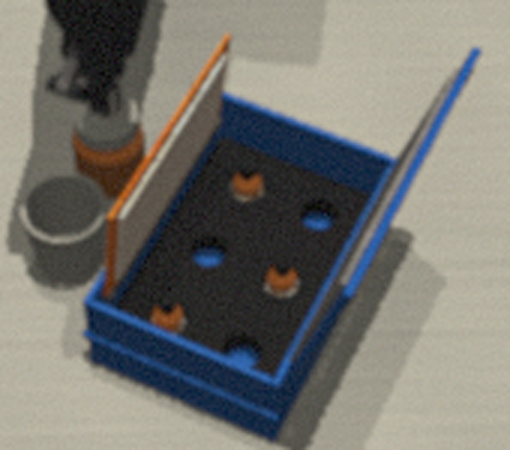

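Request:
{"op": "play_rows", "data": {"rows": [[-1,[-1,0,0.1],[0,0,0]],[-1,[-1,0,0.1],[0,0,0]],[-1,[-0.68,0,0.13],[0,0,0]],[-1,[-0.68,0,0.13],[0,0,0]],[-1,[-0.61,0,0.31],[0,0,0]],[-1,[-0.61,0,0.31],[0,0,0]],[-1,[-0.49,0,0.48],[0,0,0]],[-1,[-0.49,0,0.48],[0,0,0]],[-1,[-0.33,0,0.61],[0,0,0]],[-1,[-0.33,0,0.61],[0,0,0]]]}}

```text
time_s: 6.4
position: [0.5528, 0.0296, 0.1091]
tool_rot: [-0.52, 0.854, -0.0, -0.0]
wrist_force: [0.5, -0.5, 0.6]
finger_gap: -0.0002
gripper_force: 0.5
```

Request:
{"op": "play_rows", "data": {"rows": [[-1,[-0.07,0,0.3],[0,0,0]],[-1,[-0.07,0,0.3],[0,0,0]],[-1,[-0.07,0,0.3],[0,0,0]],[-1,[-0.07,0,0.3],[0,0,0]],[-1,[0,0,0.1],[0,0,0]],[-1,[0,0,0.1],[0,0,0]],[-1,[0,0,0],[0,0,0]],[-1,[0,0,0],[0,0,0]],[-1,[0,0,0],[0,0,0]],[-1,[0,0,0],[0,0,0]]]}}

```text
time_s: 7.65
position: [0.5554, 0.0343, 0.0821]
tool_rot: [-0.52, 0.854, -0.0, 0.0]
wrist_force: [0.5, -0.3, -0.4]
finger_gap: 0.0003
gripper_force: 0.0
```

```bash
python3 -c "from h import *;st()"
```

```text
t 7.65 case [0.0051 0.0067 0.0821] 
tool axes in case (cols)
 [[-1.     -0.0002  0.    ]
 [-0.0002  1.     -0.    ]
 [-0.     -0.     -1.    ]] 
F [-0.0336 -0.551  -0.3787] q [ 0.0617  0.4571 -0.0887  1.025   0.     -1.0325] 0.0002557417457614007
```

Request:
{"op": "play_rows", "data": {"rows": [[-1,[0,0,0.1],[0,0,0]],[-1,[0,0,0],[0,0,0]],[-1,[0,0,0.1],[0,0,0]],[-1,[0,0,0],[0,0,0]],[-1,[0,0,0],[0,0,0]],[-1,[0,0,0],[0,0,0]],[-1,[0,0,0],[0,0,0]],[-1,[0,0,0],[0,0,0]],[-1,[0,0,0],[0,0,0]],[-1,[0,0,0],[0,0,0]]]}}

```text
time_s: 8.9
position: [0.5556, 0.0343, 0.0817]
tool_rot: [-0.52, 0.854, -0.001, 0.001]
wrist_force: [-7.2, -1.1, 19.9]
finger_gap: -0.0002
gripper_force: 9.9
```

Run:
```python
from h import *
import cv2
st()
a=eyes.camera("scene")[165:315,255:425]
cv2.imwrite("pics/c4.png",cv2.resize(a,None,fx=3,fy=3,interpolation=cv2.INTER_CUBIC))
```

```text
t 8.9 case [0.0052 0.0065 0.0817] 
tool axes in case (cols)
 [[-1.     -0.0002  0.0012]
 [-0.0002  1.     -0.0022]
 [-0.0012 -0.0022 -1.    ]] 
F [-4.319   5.8569 19.9449] q [ 0.0617  0.4562 -0.0915  1.0205 -0.0001 -1.0325] -0.00022300372906191028
```

View pics/c4.png

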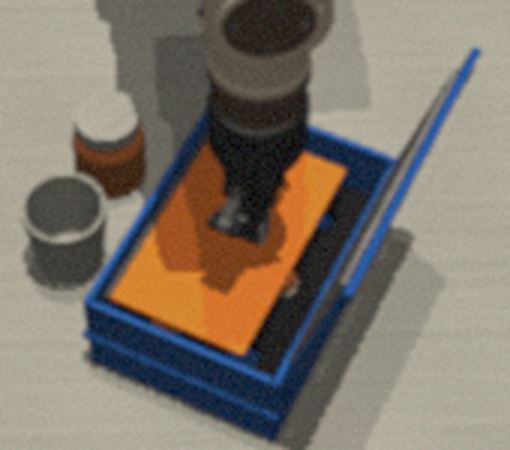

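The flap is flat: tip at z 82 mm with a 20 N reaction against its stop, and the lid is still open. Next I lift and cross over to the outer side of the lid.

Request:
{"op": "play_rows", "data": {"rows": [[-1,[0,0,-0.5],[0,0,0]],[-1,[0,0,-1],[0,0,0]],[-1,[0,0,-1],[0,0,0]],[-1,[0,0,-1],[0,0,0]],[-1,[0,0,-1],[0,0,0]],[-1,[0,0,-1],[0,0,0]],[-1,[0,0.4,-1],[0,0,0]],[-1,[0,0.4,-1],[0,0,0]],[-1,[0,0.4,-1],[0,0,0]],[-1,[0,0.4,-1],[0,0,0]]]}}

```text
time_s: 10.2
position: [0.5267, 0.0491, 0.2686]
tool_rot: [-0.52, 0.854, 0.0, -0.0]
wrist_force: [0.4, -0.3, -0.5]
finger_gap: 0.0
gripper_force: 0.0
```

Request:
{"op": "play_rows", "data": {"rows": [[-1,[0,0.4,-1],[0,0,0]],[-1,[0,0,-1],[0,0,0]],[-1,[0,0,-1],[0,0,0]],[-1,[-1,0,-0.5],[0,0,0]],[-1,[-1,0,0],[0,0,0]],[-1,[-1,0,0],[0,0,0]],[-1,[-1,0,0],[0,0,0]],[-1,[-1,0,0],[0,0,0]],[-1,[-1,0,0],[0,0,0]],[-1,[-1,0,0],[0,0,0]]]}}

```text
time_s: 11.45
position: [0.5842, 0.1783, 0.3367]
tool_rot: [-0.52, 0.854, 0.0, -0.001]
wrist_force: [0.2, -0.1, 0.3]
finger_gap: 0.0002
gripper_force: 0.0
```

Request:
{"op": "play_rows", "data": {"rows": [[-1,[-1,0,0],[0,0,0]],[-1,[-1,0,0],[0,0,0]],[-1,[-1,0,0],[0,0,0]],[-1,[0,0,0],[0,0.0743,0]],[-1,[0,0,0],[0,0.0743,0]],[-1,[0,0,0],[0,0.0743,0]],[-1,[0,0,0],[0,0,0]],[-1,[0,0,0],[0,0,0]],[-1,[0,0,0],[0,0,0]],[-1,[0,0,0],[0,0,0]]]}}

```text
time_s: 12.7
position: [0.5949, 0.2198, 0.3217]
tool_rot: [-0.514, 0.842, -0.093, -0.134]
wrist_force: [-0.0, 0.1, -0.0]
finger_gap: 0.0001
gripper_force: 0.0
```

```bash
python3 -c "from h import *;st()"
```

```text
t 12.7 case [0.1881 0.0567 0.3217] 
tool axes in case (cols)
 [[-0.9471 -0.0047 -0.3209]
 [ 0.0015  0.9998 -0.0191]
 [ 0.3209 -0.0185 -0.9469]] 
F [ 0.0766  0.0627 -0.0095] q [ 0.4532  0.8263  1.1504  2.149  -0.2086 -0.6158] 0.00011751362963465783
```

Request:
{"op": "play_rows", "data": {"rows": [[-1,[-0.33,0,0.94],[0,0,0]],[-1,[-0.33,0,0.94],[0,0,0]],[-1,[-0.33,0,0.94],[0,0,0]],[-1,[-0.33,0,0.94],[0,0,0]],[-1,[-0.33,0,0.94],[0,0,0]],[-1,[0,0,0],[0,0,0]],[-1,[0,0,0],[0,0,0]],[-1,[0,0,0],[0,0,0]],[-1,[0,0,0],[0,0,0]],[-1,[0,0,0],[0,0,0]]]}}

```text
time_s: 13.95
position: [0.5969, 0.2206, 0.2206]
tool_rot: [-0.514, 0.842, -0.093, -0.135]
wrist_force: [-0.3, -0.2, 0.8]
finger_gap: 0.0
gripper_force: 0.0
```

Run:
```python
from h import *
import cv2
st()
a=eyes.camera("scene")[130:315,255:455]
cv2.imwrite("pics/c5.png",cv2.resize(a,None,fx=3,fy=3,interpolation=cv2.INTER_CUBIC))
```

```text
t 13.95 case [0.1897 0.0554 0.2206] 
tool axes in case (cols)
 [[-0.9464 -0.006  -0.3229]
 [-0.0001  0.9998 -0.0182]
 [ 0.3229 -0.0172 -0.9463]] 
F [-0.2905  0.1505  0.7679] q [ 0.4532  0.7683  0.7745  1.8332 -0.2091 -0.6169] 2.5215064481619888e-05
```

View pics/c5.png

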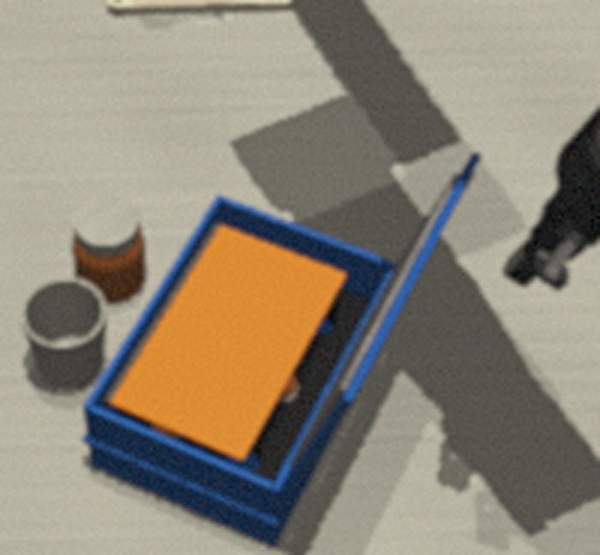

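The view shows the flap flat, the bottles covered and the fingers outside the lid (520,270). I'll swing the lid now, with a slow tip path.

Request:
{"op": "play_rows", "data": {"rows": [[-1,[0.88,0,0.3],[0,0,0]],[-1,[0.88,0,0.3],[0,0,0]],[-1,[0.88,0,0.3],[0,0,0]],[-1,[0.5,0,0.1],[0,0,0]],[-1,[0.5,0,0.1],[0,0,0]],[-1,[0.5,0,0.1],[0,0,0]],[-1,[0.5,0,0.1],[0,0,0]],[-1,[0.45,0,0.24],[0,0,0]],[-1,[0.45,0,0.24],[0,0,0]],[-1,[0.45,0,0.24],[0,0,0]]]}}

```text
time_s: 15.25
position: [0.5388, 0.1071, 0.2205]
tool_rot: [-0.514, 0.842, -0.093, -0.136]
wrist_force: [0.0, 2.4, -0.6]
finger_gap: -0.0
gripper_force: 1.4
```

```bash
python3 -c "from h import *;st()"
```

```text
t 15.25 case [0.0622 0.0548 0.2205] 
tool axes in case (cols)
 [[-0.9462 -0.0057 -0.3236]
 [-0.0002  0.9999 -0.0173]
 [ 0.3236 -0.0163 -0.946 ]] 
F [ 2.1554  1.0712 -0.6189] q [ 0.3275  0.527   0.351   1.6244 -0.2391 -0.7418] -2.728120569364755e-05
```

Contact is at about 2–3 N and on track. Continuing.

Request:
{"op": "play_rows", "data": {"rows": [[-1,[0.45,0,0.24],[0,0,0]],[-1,[0.35,0,0.36],[0,0,0]],[-1,[0.35,0,0.36],[0,0,0]],[-1,[0.35,0,0.36],[0,0,0]],[-1,[0.35,0,0.36],[0,0,0]],[-1,[0.23,0,0.45],[0,0,0]],[-1,[0.23,0,0.45],[0,0,0]],[-1,[0.23,0,0.45],[0,0,0]],[-1,[0.23,0,0.45],[0,0,0]],[-1,[0.09,0,0.41],[0,0,0]]]}}

```text
time_s: 16.5
position: [0.5038, 0.0362, 0.1651]
tool_rot: [-0.514, 0.842, -0.093, -0.136]
wrist_force: [-0.8, 0.7, 2.6]
finger_gap: -0.0003
gripper_force: 0.8
```

Request:
{"op": "play_rows", "data": {"rows": [[-1,[0.09,0,0.41],[0,0,0]],[-1,[0.09,0,0.41],[0,0,0]],[-1,[0.09,0,0.41],[0,0,0]],[-1,[0,0,0.25],[0,0,0]],[-1,[0,0,0.25],[0,0,0]],[-1,[0,0,0.25],[0,0,0]],[-1,[0,0,0.25],[0,0,0]],[-1,[0,0,0.2],[0,0,0]],[-1,[0,0,0.2],[0,0,0]],[-1,[0,0,0],[0,0,0]]]}}

```text
time_s: 17.75
position: [0.4948, 0.0164, 0.1173]
tool_rot: [-0.514, 0.842, -0.093, -0.136]
wrist_force: [0.2, 0.1, 1.0]
finger_gap: 0.0001
gripper_force: 0.0
```

```bash
python3 -c "from h import *;st()"
```

```text
t 17.75 case [-0.0386  0.0523  0.1173] 
tool axes in case (cols)
 [[-0.9461 -0.0058 -0.3239]
 [-0.0001  0.9998 -0.0178]
 [ 0.3239 -0.0168 -0.9459]] 
F [ 0.202  -0.082   0.9624] q [ 0.196   0.4566 -0.0404  1.2699 -0.2676 -0.8746] 9.048605456761943e-05
```

Request:
{"op": "play_rows", "data": {"rows": [[-1,[-0.04,0,0.12],[0,0,0]],[-1,[-0.04,0,0.12],[0,0,0]],[-1,[-0.04,0,0.12],[0,0,0]],[-1,[-0.04,0,0.12],[0,0,0]],[-1,[-0.02,0,0.06],[0,0,0]],[-1,[0,0,0],[0,0,0]],[-1,[-0.02,0,0.05],[0,0,0]],[-1,[0,0,0],[0,0,0]],[-1,[0,0,0],[0,0,0]],[-1,[0,0,0],[0,0,0]]]}}

```text
time_s: 19.0
position: [0.4951, 0.0167, 0.1054]
tool_rot: [-0.514, 0.842, -0.093, -0.135]
wrist_force: [-0.2, -0.3, 4.1]
finger_gap: -0.0002
gripper_force: 2.3
```

```bash
python3 -c "from h import *;st()"
```

```text
t 19.0 case [-0.0382  0.0521  0.1054] 
tool axes in case (cols)
 [[-0.9464 -0.0061 -0.323 ]
 [-0.0002  0.9998 -0.018 ]
 [ 0.3231 -0.017  -0.9462]] 
F [-0.3823  0.0435  4.053 ] q [ 0.196   0.468  -0.056   1.2422 -0.267  -0.8749] -0.00021932431585226593
```

Still only hinge-level force. I'll press down further in 1 mm steps until it meets the stop.

Request:
{"op": "play_rows", "data": {"rows": [[-1,[-0.02,0,0.05],[0,0,0]],[-1,[0,0,0],[0,0,0]],[-1,[-0.02,0,0.05],[0,0,0]],[-1,[0,0,0],[0,0,0]],[-1,[0,0,0],[0,0,0]],[-1,[0,0,0],[0,0,0]],[-1,[0,0,0],[0,0,0]],[-1,[0,0,0],[0,0,0]],[-1,[0,0,0],[0,0,0]],[-1,[0,0,0],[0,0,0]]]}}

```text
time_s: 20.25
position: [0.4952, 0.0166, 0.1051]
tool_rot: [-0.515, 0.842, -0.093, -0.135]
wrist_force: [-4.3, 1.3, 15.1]
finger_gap: 0.0002
gripper_force: 7.5
```

```bash
python3 -c "from h import *;st()"
```

```text
t 20.25 case [-0.0382  0.052   0.1051] 
tool axes in case (cols)
 [[-0.9463 -0.0065 -0.3232]
 [-0.0003  0.9998 -0.0192]
 [ 0.3232 -0.0181 -0.9462]] 
F [-0.8289  4.3945 15.0828] q [ 0.1963  0.4679 -0.0572  1.2403 -0.2678 -0.8748] 0.00017716372987281644
```

It met the stop at 15 N without further travel. Retracting and checking.

Request:
{"op": "play_rows", "data": {"rows": [[-1,[0.08,0,-0.24],[0,0,0]],[-1,[0.32,0,-0.94],[0,0,0]],[-1,[0.32,0,-0.94],[0,0,0]],[-1,[0.32,0,-0.94],[0,0,0]],[-1,[0.32,0.9,-0.94],[0,0,0]],[-1,[0.32,0.9,-0.94],[0,0,0]],[-1,[0.32,0.9,-0.94],[0,0,0]],[-1,[0.32,0.9,-0.94],[0,0,0]],[-1,[0,0.9,0],[0,0,0]],[-1,[0,0.9,0],[0,0,0]]]}}

```text
time_s: 21.5
position: [0.3958, 0.0673, 0.2443]
tool_rot: [-0.514, 0.842, -0.092, -0.136]
wrist_force: [-1.2, 0.1, 0.6]
finger_gap: 0.0001
gripper_force: 0.0
```

Request:
{"op": "play_rows", "data": {"rows": [[-1,[0,0.9,0],[0,0,0]],[-1,[0,0.9,0],[0,0,0]],[-1,[0,0.9,0],[0,0,0]],[-1,[0,0.9,0],[0,0,0]],[-1,[0,0,0],[0,0,0]],[-1,[0,0,0],[0,0,0]],[-1,[0,0,0],[0,0,0]],[-1,[0,0,0],[0,0,0]],[-1,[0,0,0],[0,0,0]],[-1,[0,0,0],[0,0,0]]]}}

```text
time_s: 22.75
position: [0.3328, 0.0995, 0.244]
tool_rot: [-0.514, 0.842, -0.093, -0.135]
wrist_force: [0.0, -0.3, 0.4]
finger_gap: 0.0002
gripper_force: 0.0
```

Run:
```python
from h import *
import cv2
st()
a=eyes.camera("scene")[165:315,255:425];b=eyes.camera("side")[165:315,235:405]
cv2.imwrite("pics/c6.png",cv2.resize(np.hstack([a,b]),None,fx=2.3,fy=3,interpolation=cv2.INTER_CUBIC))
```

```text
t 22.75 case [-0.0392  0.2344  0.244 ] 
tool axes in case (cols)
 [[-0.9462 -0.0056 -0.3234]
 [ 0.0001  0.9998 -0.0177]
 [ 0.3235 -0.0168 -0.9461]] 
F [-0.2395 -0.1711  0.4411] q [ 0.4692  0.1343 -0.1457  1.5512 -0.205  -0.6007] 0.00019841307670324856
```

View pics/c6.png

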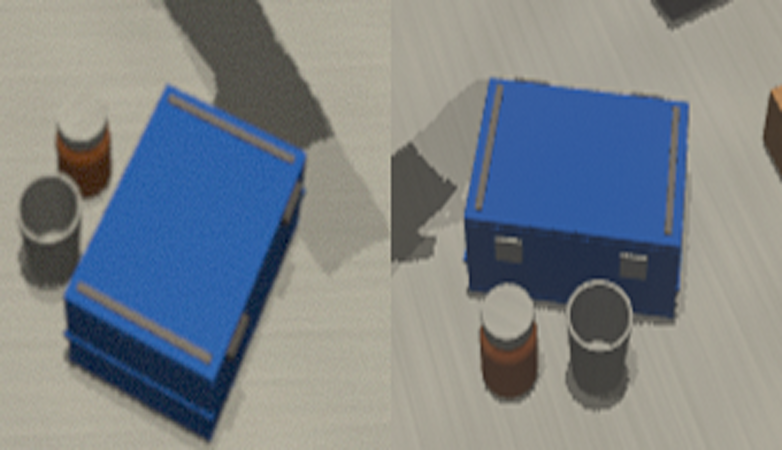

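Both views show the lid flush on the case, the jar and cup where they were, and the arm clear. Handing in.

```bash
python3 -c "from workcell import order;print(order.finish_job())"
```

```text
the job is handed in; nothing more can be done
None
```

The flap was pressed flat to its stop first, then the lid was swung shut slowly to its stop, both pushed on their outer faces; the job was handed in at about 23 s with the jar and cup unmoved in the final pictures.

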